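# Fold down the panel rest on its ratchet

## Robot

A 7-joint arm with a two-finger parallel gripper is mounted at the origin on the work surface. World frame = base frame: x ahead of the robot, y to its left, z up, the work surface at z = 0. Lengths are in m, angles in degrees, forces in N, time in s.
With the tool pointing down it reaches from about 0.425 to 0.825 m from the base axis. Payload 3.6 kg.
Tool frame: the origin (TCP) lies midway between the tips of the shut fingers; the grasp point (between the pads) lies 19 mm behind it; z points along the fingers, y is the direction in which the jaws open and shut (so a half turn about z gives the same grasp; the last joint's range is limited). The gripper opens to 93 mm and grips with 3 to 60 N. Pads are 15 mm wide; open, the fingers measure 128 mm over their backs; the gripper's body (75 mm by 188 mm) begins 65 mm behind the grasp point.
Start: joints at [67.981, 35.231, -0.722, 81.555, 0.464, 63.22, -2.315], TCP at [0.228, -0.609, 0.219] pointing down, gripper open.
Joint ranges: [-178.69, 178.69], [-17.37, 117.87], [-77.05, 75.6], [15.02, 138.74], [-78.02, 258.01], [0.78, 113.62], [-162.83, 162.83]. Speed limits (degrees/s): [159.86, 159.86, 180, 180, 180, 180, 180].

## Interface

Orientations are given as [roll, pitch, yaw] about the fixed x, y, z axes, in that order (R = Rz(yaw) Ry(pitch) Rx(roll)).
In Python, from rig import bot gives the robot as it stands. The module is installed in compiled form; this text tells all that it offers.
- The arm moves only by the shell command python3 -m crank 'ROWS' [FORCE]. ROWS is JSON, a list of rows, each a list of 3 entries, a list of its own where there are three numbers: the shift along the world's x, y, z in m, then the turn, a rotation vector about the world's x, y, z in degrees, then the opening, from -1 (shut) to 1 (fully open). A call has exactly 5 rows; each row shifts and turns the commanded pose from where the row before left it; what a row does not reach is not made up. A row lasts 1/10 s, in which the tool goes at most 50 mm and 8.59 degrees, less where a joint would pass 70% of its speed; a pose out of reach is approached as far as the arm can. A call is refused whole if a number of a shift passes 0.05 or a number of a turn 8.59, either way. A call with a gripper value outside its range is refused whole. The fingers move at their own pace and stop on an object; FORCE is the grip in N (left out, the last holds). Time passes only in rows, so rows that do not move let the fingers close, or fill a call up. It gives the time, the measured TCP pose, the force and the opening at its end, in the units of the state.
- bot.read_state(): the state, without advancing time (a new reading comes with each control period).
- bot.snapshot(name): name is "side" or "top"; returns (picture, depth): 480x640x3 uint8, blue, green, red; 480x640 float32, m along the optical axis (not along the pixel's ray), 0 where there is no reading.
- bot.camera_model(name): a dict with "fx", "fy", "cx", "cy" (pixels), "k1" (the pictures are not rectified: a ray, as slopes to the right and down, at radius r is drawn at 1 + k1 r^2 times it, then the intrinsics apply), "R" (3x3) and "t" (3): a world point X has camera coordinates R X + t. Camera axes: x right, y down, z forward; pixel columns grow to the right and rows downward; lengths in m; the calibration is good to about 2 mm. A picture is of the moment at which its call begins. camera_model takes no time and is no camera call.
- bot.job_done(): hands the job in, once; it reports no verdict.
The state is a dict: "t": time; "joint_pos": joint angles; "qvel": joint speeds; "effort": joint torques, N m; "tcp_pos": TCP position; "tcp_rot": TCP orientation; "wrist_force": force on the tool from outside, world axes, zero at the start; "wrist_torque": the same for the moment, N m; "width": finger opening in m.
Only numpy, scipy, OpenCV 4.12 (cv2) and the standard library are available. Lean on these libraries where they do the work, as an engineer would, in place of code of your own. Each camera call takes 0.05 s, during which the arm holds its last target. There are 200 camera calls.

## Task

The arm of the sheet-metal panel rest stands raised, held by its ratchet pawl. With the fingertips only, without gripping or lifting anything, press down the round tail pad of the pawl to free it fully, push the arm all the way down onto its stop, then press down the square pad over the pawl's nose so that the pawl sits fully in the teeth again and locks the arm down. Leave the things lying around on the bench where they are.

Things in the scene. Friction and masses are not known exactly. Their poses are not given: they have to be found in the camera images.
- rest_base: Panel rest, fixed to the bench: grey base plate 330 x 145 x 12 mm (x -155 to +175, y -90 to +55 mm). Origin on the bench top straight below the hinge; local x points where the arm lies when folded, y along the hinge axis, z up. Pawl in the plane y = -50 mm, x = -143 to +21; its posts at x = -70 are 134 mm high, the hinge cheeks 90 mm; stop block under the arm at x = 130, y = 0, 62 mm high.
- hinge (a point): Centre of the arm's hinge, 75 mm above the bench, in the arm's middle plane (local y = 0). Fixed to the rest.
- bar (a point): Centre of the black rubber crossbar on the arm's end: cylinder 26 mm in diameter, 120 mm long, parallel to the hinge axis, 190 mm from the hinge. The arm is an aluminium tube 25 mm wide, 22 mm thick, in the plane y = 0. On its hub, at y = -50 mm, sits a 10 mm thick steel ratchet disc with square teeth, outer radius 70 mm, one notch every 0.24 rad.
- rest_arm (a joint): Angle of the arm above level, rad: 0 = down on its stop (level, bar centre 75 mm above the bench); starts near 0.96, leaning to local +x. The hinge is stiff: the arm stays where it is left; with the pawl free about 1 to 5 N down on the bar lowers it. With the pawl in, the teeth let it go down at most about 0.1 rad.
- pawl (a joint): Angle of the rocking pawl, rad: 0 = nose in the teeth (locked), 0.22 = fully free; clears the teeth above 0.12. Pivot 128 mm above the bench at local x = -70, y = -50 mm, stiff: it stays where it is left. Pressing the tail pad raises the value, the nose pad lowers it; 1 to 3 N, to a hard stop. The nose goes in only over a gap, as when the arm is fully down.
- tail_pad (a point): Centre of the top face of the round pad (36 mm diameter, 8 mm thick, dark steel) at the pawl's tail, the end away from the arm. 136 mm above the bench while locked, lower than the nose pad; goes down about 12 mm to free the pawl.
- nose_pad (a point): Centre of the top face of the square ribbed pad (32 x 34 mm, dark steel) over the pawl's nose, above the toothed disc. 160 mm above the bench while locked, about 176 mm when free.
- bin: Bystander: blue plastic small-parts bin 100 x 80 x 55 mm, empty. Origin under its centre.
- channel: Bystander: offcut of aluminium U channel 140 x 50 x 40 mm, open side up. Origin under its centre.
- driver: Bystander: screwdriver with orange handle, 190 mm long, lying along its own x. Origin under it.

How it is judged (in metres and radians):
On the way, in this order (a step that is already met when the one before it is completed fails the run):
1. the pawl is pressed free while the arm is still raised (value of joint pawl above 0.15 rad and value of joint rest_arm above 0.8 rad), for 0.1 s.
2. the arm is pushed down onto its stop with the pawl free (value of joint rest_arm below 0.04 rad and value of joint pawl above 0.1 rad), for 0.1 s.
3. the pawl is pressed back into the teeth with the arm down (value of joint rest_arm below 0.04 rad and value of joint pawl below 0.05 rad), for 0.2 s.
At the end, for the whole second after the job is handed in: The arm lies on its stop (joint under 0.04 rad), the pawl is in the teeth (joint under 0.05 rad), both at rest, and every bystander is within 20 mm of where it was (all of step 3 and velocity of joint rest_arm between -0.05 and 0.05 rad/s and velocity of joint pawl between -0.05 and 0.05 rad/s and distance of each of bin, channel, driver from where it was at the start of the episode below 0.02 m); the robot touches nothing.
It fails at once if a bystander is moved or lifted by more than 20 mm (distance of any of bin, channel, driver from where it was at the start of the episode above 0.02 m).
It fails at once if the arm of the rest is lifted above its starting notch (value of joint rest_arm above 1.1 rad).
It also fails if it takes over 61 s, if anything falls off the work surface, if the arm or the gripper's body presses on something with over 40 N, if the wrist force passes 120 N, or if a joint passes its speed limit or range.

## Working session

There is one attempt and no reset: what is moved stays moved. The work goes in short steps, Python scripts to look and compute and a shell command to move; the robot and the scene stay as the last step left them, time stands still between calls to the robot, and variables do not carry over. Pictures are saved under pics/ and viewed, about 8 in all and at most 12, crops included, and the job is handed in when it is done.

```bash
mkdir -p pics; cat > h.py <<'E'
import numpy as np, cv2
from rig import bot
def world(name,uv,d):
    c=bot.camera_model(name);R=np.array(c["R"]);t=np.array(c["t"])
    uv=np.atleast_2d(np.asarray(uv,float));K=np.array([[c["fx"],0,c["cx"]],[0,c["fy"],c["cy"]],[0,0,1]])
    n=cv2.undistortPoints(uv.reshape(-1,1,2),K,np.array([c["k1"],0,0,0],float)).reshape(-1,2)
    P=np.c_[n,np.ones(len(n))]*np.reshape(d,(-1,1))
    return (P-t)@R
def cloud(name,dep):
    v,u=np.mgrid[0:480,0:640]
    return world(name,np.c_[u.ravel(),v.ravel()],dep.ravel()).reshape(480,640,3)
E
python3 - <<'E'
from h import *
ims=[]
for n in("top","side"):
    im,d=bot.snapshot(n);np.savez("pics/%s0.npz"%n,im=im,d=d);cv2.imwrite("pics/%s0.png"%n,im)
    c=bot.camera_model(n);print(n,c["fx"],c["k1"],-np.array(c["R"]).T@c["t"],np.array(c["R"])[2])
s=bot.read_state();print(s["t"],s["tcp_pos"],s["tcp_rot"],s["wrist_force"])
E
```

```text
top 529.1766741495946 -0.028560174622849852 [0.39578762 0.00298654 1.29853931] [ 1.86766312e-01 -9.47198027e-04 -9.82403913e-01]
side 561.3155497662623 -0.11794144788949565 [ 0.51856866 -0.99499029  0.95168285] [ 0.06283986  0.76440629 -0.64166516]
0.1 [ 0.22741766 -0.60817109  0.21759733] [-1.79868859e+02  2.26280191e-03  2.05052656e+01] [ 0.73382187 -0.48576685  0.22336357]
```

View pics/top0.png

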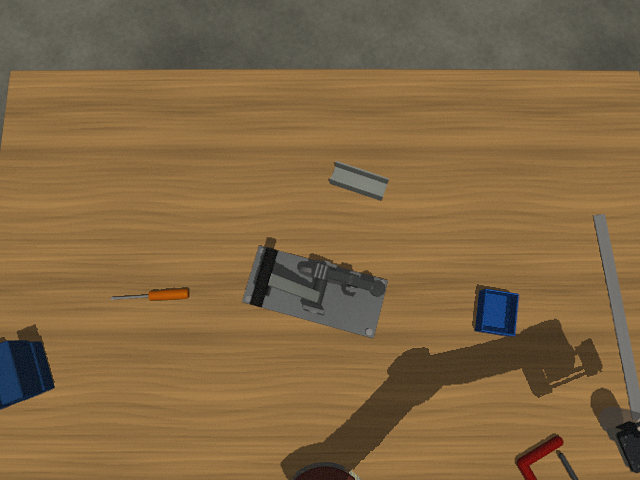

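View pics/side0.png

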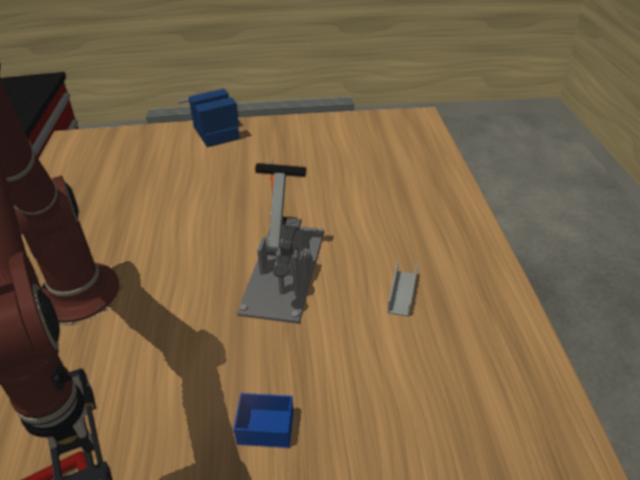

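The top view shows the rest with its black bar at about (264,277), the nose pad at about (320,271) and the round tail pad at about (376,287). The channel is at (358,181), the driver at (150,294) and the bin at (496,311). The side view agrees with this. Next I measure these points.

```bash
python3 - <<'E'
from h import *
D=np.load("pics/top0.npz");im,d=D["im"],D["d"];W=cloud("top",d)
for uv in[(264,277),(320,271),(376,287),(377,284),(370,332),(300,290),(200,380)]:print(uv,W[uv[1],uv[0]].round(4))
roi=np.zeros((480,640),bool);roi[230:345,235:395]=1
z=W[...,2];sat=cv2.cvtColor(im,cv2.COLOR_BGR2HSV)[...,1]
m=roi&(z>.006)&(z<.25)&(sat<70)
P=W[m]
pl=P[(P[:,2]<.018)];r=cv2.minAreaRect(pl[:,:2].astype(np.float32)*1000);print("plate",len(pl),r,cv2.boxPoints(r))
# plate yaw; bar
bar=roi&(z>.19);B=W[bar];rb=cv2.minAreaRect(B[:,:2].astype(np.float32)*1000);print("bar",len(B),rb,np.percentile(B[:,2],[5,50,95,99]))
for nm,c,lo,hi in(("tail",(376,287),.12,.145),("nose",(320,271),.15,.175)):
    s=np.zeros_like(roi);s[c[1]-16:c[1]+17,c[0]-16:c[0]+17]=1;s&=(z>lo)&(z<hi);Q=W[s];v,u=np.nonzero(s)
    print(nm,len(Q),cv2.minAreaRect(Q[:,:2].astype(np.float32)*1000),np.median(Q,0),u.min(),u.max(),v.min(),v.max())
cv2.imwrite("pics/c.png",cv2.resize(im[225:345,235:395],None,fx=5,fy=5,interpolation=cv2.INTER_CUBIC))
E
```

```text
(264, 277) [0.5119 0.1213 0.246 ]
(320, 271) [0.5341 0.01   0.1635]
(376, 287) [ 0.5024 -0.1132  0.1333]
(377, 284) [ 0.5085 -0.1149  0.1389]
(370, 332) [ 0.4057 -0.1086  0.0172]
(300, 290) [0.4948 0.0536 0.1442]
(200, 380) [ 0.2922  0.2973 -0.0036]
plate 4858 ((504.9466552734375, 23.460693359375), (329.7666320800781, 145.24647521972656), 74.67521667480469) [[ 391.3286   -116.366295]
 [ 531.41064  -154.75352 ]
 [ 618.5647    163.28769 ]
 [ 478.48267   201.67491 ]]
bar 1045 ((465.2418518066406, 97.42068481445312), (212.441162109375, 99.17430114746094), 28.641672134399414) [0.20080875 0.23876497 1.29853931 1.29853931]
tail 291 ((505.0847473144531, -101.8447036743164), (61.55393600463867, 34.423431396484375), 70.77407836914062) [ 0.50430036 -0.10859467  0.13391058] 360 384 274 295
nose 316 ((532.3053588867188, -0.8091831207275391), (53.3954963684082, 34.33233642578125), 75.5750961303711) [0.53206976 0.00357075 0.15999828] 312 336 262 280
```

View pics/c.png

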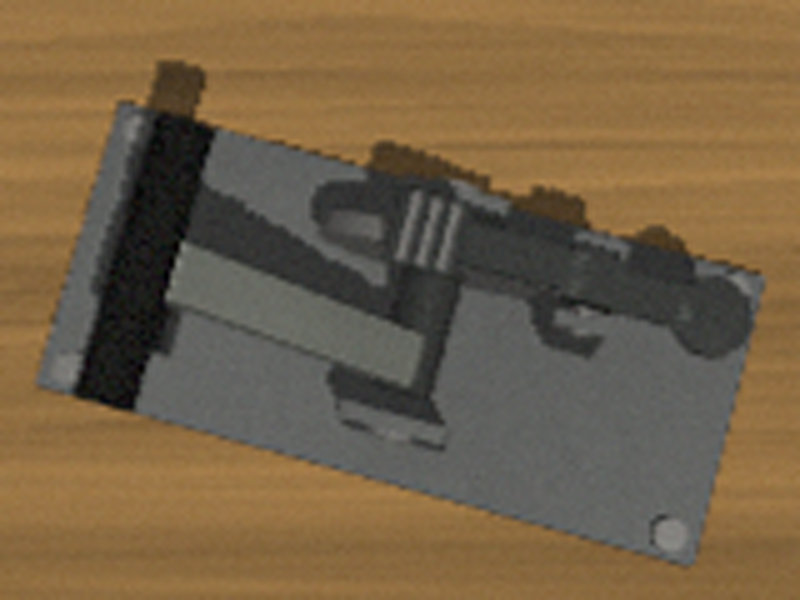

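Everything fits the given sizes. The plate measures 330x145, with local x = (0.264, 0.964) and the rest origin at (0.485, 0.018). In world coordinates:
- **Tail pad:** (0.501, -0.115)
- **Nose pad:** (0.535, 0.010)
- **Bar:** (0.513, 0.122), 0.231 high

I'll close the fingers, turn the tool to yaw 74.7 and go above the tail pad.

```bash
python3 -m crank '[[[0.018,0.033,0],[0,0,3.6],-1],[[0.018,0.033,0],[0,0,3.6],-1],[[0.018,0.033,0],[0,0,3.6],-1],[[0.018,0.033,0],[0,0,3.6],-1],[[0.018,0.033,0],[0,0,3.6],-1]]' 20
python3 -m crank '[[[0.018,0.033,0],[0,0,3.6],-1],[[0.018,0.033,0],[0,0,3.6],-1],[[0.018,0.033,0],[0,0,3.6],-1],[[0.018,0.033,0],[0,0,3.6],-1],[[0.018,0.033,0],[0,0,3.6],-1]]'
python3 -m crank '[[[0.018,0.033,0],[0,0,3.6],-1],[[0.018,0.033,0],[0,0,3.6],-1],[[0.018,0.033,0],[0,0,3.6],-1],[[0.018,0.033,0],[0,0,3.6],-1],[[0.018,0.033,0],[0,0,3.6],-1]]'
python3 -m crank '[[[0,0,0],[0,0,0],-1],[[0,0,0],[0,0,0],-1],[[0,0,0],[0,0,0],-1],[[0,0,0],[0,0,0],-1],[[0,0,0],[0,0,0],-1]]'
```

```text
t: 0.6
tcp_pos: [0.318, -0.4421, 0.2183]
tcp_rot: [-179.9, -0.0, 38.6]
wrist_force: [0.4, 0.5, -0.3]
width: 0.0575
t: 1.1
tcp_pos: [0.4079, -0.2773, 0.2184]
tcp_rot: [-180.0, 0.0, 56.6]
wrist_force: [0.2, 0.1, 0.4]
width: 0.0179
t: 1.6
tcp_pos: [0.4979, -0.1125, 0.2184]
tcp_rot: [-180.0, 0.0, 74.6]
wrist_force: [0.2, 0.2, -0.4]
width: 0.0004
t: 2.1
tcp_pos: [0.4971, -0.1151, 0.2186]
tcp_rot: [-180.0, 0.0, 74.4]
wrist_force: [-0.5, 0.1, -0.1]
width: 0.0005
```

```bash
python3 -m crank '[[[0.002,0,-0.015],[0,0,0],-1],[[0.002,0,-0.015],[0,0,0],-1],[[0,0,-0.015],[0,0,0],-1],[[0,0,-0.015],[0,0,0],-1],[[0,0,-0.010],[0,0,0],-1]]'
python3 -m crank '[[[0,0,-0.004],[0,0,0],-1],[[0,0,-0.004],[0,0,0],-1],[[0,0,-0.004],[0,0,0],-1],[[0,0,-0.004],[0,0,0],-1],[[0,0,0],[0,0,0],-1]]'
python3 - <<'E'
from h import *
im,d=bot.snapshot("side");cv2.imwrite("pics/s1.png",cv2.resize(im[140:340,190:380],None,fx=3,fy=3))
E
```

```text
t: 2.6
tcp_pos: [0.501, -0.1145, 0.1477]
tcp_rot: [-179.9, 0.0, 74.4]
wrist_force: [-0.5, -0.1, 0.0]
width: 0.0006
t: 3.1
tcp_pos: [0.5019, -0.1141, 0.1327]
tcp_rot: [180.0, 0.0, 74.5]
wrist_force: [0.1, 0.0, 0.2]
width: 0.0006
```

View pics/s1.png

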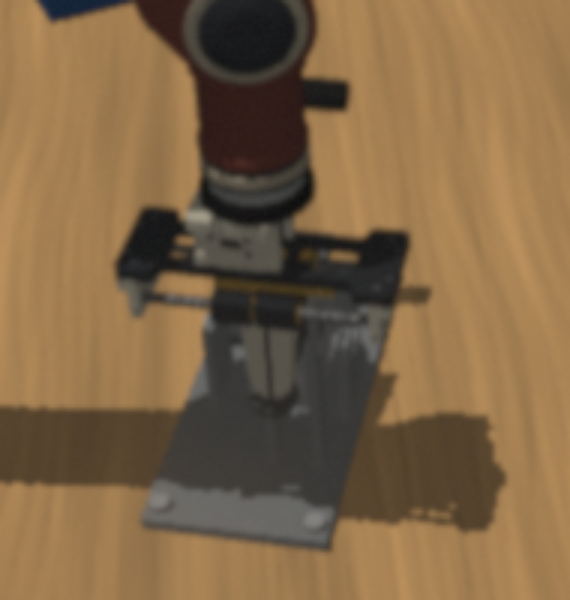

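The side crop shows the fingertips at about (272,400), right over the dark round pad. I'll go on pressing.

```bash
python3 -m crank '[[[0,0,-0.002],[0,0,0],-1],[[0,0,-0.002],[0,0,0],-1],[[0,0,-0.002],[0,0,0],-1],[[0,0,0],[0,0,0],-1],[[0,0,0],[0,0,0],-1]]'
python3 -m crank '[[[0,0,-0.002],[0,0,0],-1],[[0,0,-0.002],[0,0,0],-1],[[0,0,-0.001],[0,0,0],-1],[[0,0,0],[0,0,0],-1],[[0,0,0],[0,0,0],-1]]'
```

```text
t: 3.65
tcp_pos: [0.5018, -0.1139, 0.1266]
tcp_rot: [180.0, -0.0, 74.5]
wrist_force: [-0.3, -0.5, 0.2]
width: 0.0003
t: 4.15
tcp_pos: [0.5021, -0.1139, 0.1255]
tcp_rot: [179.9, 0.1, 74.5]
wrist_force: [-7.1, -0.2, 26.1]
width: 0.0001
```

```bash
python3 -m crank '[[[0,0,0.02],[0,0,0],-1],[[0,0,0.03],[0,0,0],-1],[[0,0,0.03],[0,0,0],-1],[[0,0,0.03],[0,0,0],-1],[[-0.04,-0.04,0],[0,0,0],-1]]'
python3 -m crank '[[[-0.04,-0.04,0],[0,0,0],-1],[[-0.04,-0.04,0],[0,0,0],-1],[[0,0,0],[0,0,0],-1],[[0,0,0],[0,0,0],-1],[[0,0,0],[0,0,0],-1]]'
python3 - <<'E'
from h import *
im,d=bot.snapshot("top");W=cloud("top",d);z=W[...,2]
print("nose");print((W[262:281:3,308:334:3,2]*1000).round())
print("tail");print((W[276:300:3,362:390:3,2]*1000).round())
cv2.imwrite("pics/c2.png",cv2.resize(im[225:345,235:395],None,fx=5,fy=5,interpolation=cv2.INTER_CUBIC))
E
```

```text
t: 4.65
tcp_pos: [0.4731, -0.1437, 0.2357]
tcp_rot: [179.3, -0.3, 75.2]
wrist_force: [0.6, -1.0, 0.2]
width: 0.0003
t: 5.15
tcp_pos: [0.3964, -0.2187, 0.2316]
tcp_rot: [180.0, -0.1, 74.6]
wrist_force: [0.3, -0.6, -0.1]
width: 0.0003
nose
[[ 10.  14.  12.  91. 178.  87.  90.  84.  -1.]
 [  9.  14.   8.  54. 175. 177. 175. 171.  89.]
 [114. 126.  15. 177. 178. 176. 173. 173.  70.]
 [123. 123. 131. 178. 180. 179. 175. 172. 171.]
 [ 72.  94. 111. 176. 175. 171. 175. 173. 172.]
 [ 12.  29.  44. 176. 175. 177. 171. 170. 167.]
 [ 13.  14.  19.  86.  87.  82. 170.  72.  93.]]
tail
[[  6.  10.  13.   9.   2.   1.   0.   3.   1.  -8.]
 [159.  13.   6.  13.  17.  10.   8.   9.  -4.  -4.]
 [128. 131. 124. 126. 126. 122. 121.  21.  11.  -1.]
 [130. 131. 131. 122. 125. 120. 123. 124.   8.  -2.]
 [131. 133. 128. 124. 131. 123. 121. 120.   0.  -4.]
 [ 11.  12.   8. 122. 127. 123. 120. 118.   4.  -1.]
 [  7.  14.  11. 125. 121. 124. 119.  11.  -4.   1.]
 [  8.  11.  12.  12.  11.  11.  14.  15.  -1.   0.]]
```

View pics/c2.png

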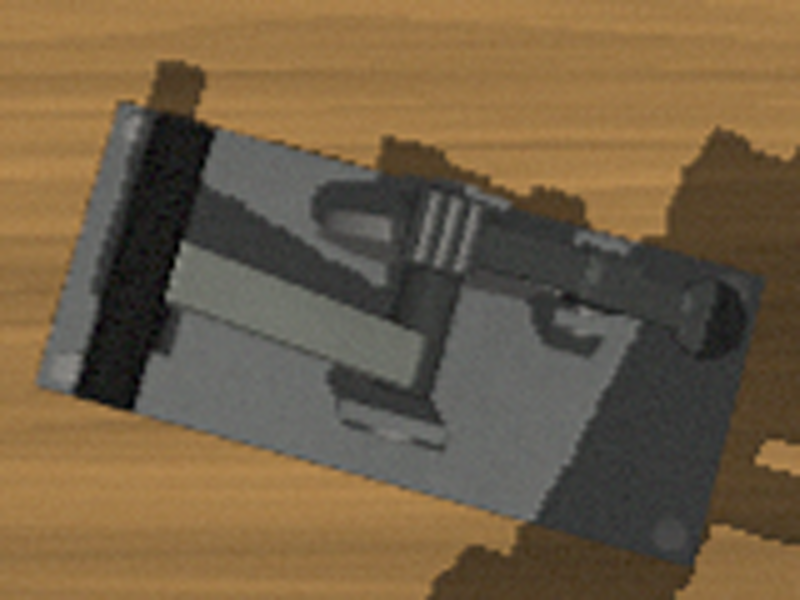

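The pawl is fully free: the nose pad now reads about 176 mm and the tail pad about 123 mm, and the arm is still raised. Now I go above the bar.

```bash
python3 -m crank '[[[0.0116,0.0336,0.0136],[0,0,0],-1],[[0.0116,0.0336,0.0136],[0,0,0],-1],[[0.0116,0.0336,0.0136],[0,0,0],-1],[[0.0116,0.0336,0.0136],[0,0,0],-1],[[0.0116,0.0336,0.0136],[0,0,0],-1]]'
python3 -m crank '[[[0.0116,0.0336,0],[0,0,0],-1],[[0.0116,0.0336,0],[0,0,0],-1],[[0.0116,0.0336,0],[0,0,0],-1],[[0.0116,0.0336,0],[0,0,0],-1],[[0.0116,0.0336,0],[0,0,0],-1]]'
python3 -m crank '[[[0,0,0],[0,0,0],-1],[[0,0,0],[0,0,0],-1],[[0,0,-0.015],[0,0,0],-1],[[0,0,-0.015],[0,0,0],-1],[[0,0,0],[0,0,0],-1]]'
python3 - <<'E'
import numpy as np
o=np.array([.4854,.0184]);dx=np.array([.2643,.9644]);p=None
for th in np.arange(.96,-.01,-.08):
    q=np.r_[o+dx*(.190*np.cos(th)-.004),.088+.19*np.sin(th)-.002]
    print(round(th,2),q.round(4),None if p is None else (q-p).round(4));p=q
E
```

```text
t: 5.7
tcp_pos: [0.4543, -0.0485, 0.3002]
tcp_rot: [180.0, -0.0, 74.7]
wrist_force: [0.6, -0.5, 0.6]
width: 0.0001
t: 6.2
tcp_pos: [0.5117, 0.1197, 0.2995]
tcp_rot: [-180.0, -0.0, 74.7]
wrist_force: [0.5, -0.1, -1.0]
width: 0.0004
t: 6.7
tcp_pos: [0.5101, 0.1145, 0.2678]
tcp_rot: [-179.8, 0.2, 74.4]
wrist_force: [-0.2, -0.3, -0.6]
width: 0.0002
0.96 [0.5131 0.1196 0.2416] None
0.88 [0.5163 0.1313 0.2324] [ 0.0032  0.0117 -0.0092]
0.8 [0.5193 0.1422 0.2223] [ 0.003   0.0109 -0.0101]
0.72 [0.5221 0.1523 0.2113] [ 0.0028  0.0101 -0.011 ]
0.64 [0.5246 0.1615 0.1995] [ 0.0025  0.0092 -0.0118]
0.56 [0.5269 0.1698 0.1869] [ 0.0023  0.0083 -0.0125]
0.48 [0.5289 0.1771 0.1737] [ 0.002   0.0073 -0.0132]
0.4 [0.5306 0.1833 0.16  ] [ 0.0017  0.0062 -0.0137]
0.32 [0.532  0.1885 0.1458] [ 0.0014  0.0052 -0.0142]
0.24 [0.5331 0.1925 0.1312] [ 0.0011  0.004  -0.0146]
0.16 [0.5339 0.1954 0.1163] [ 0.0008  0.0029 -0.0149]
0.08 [0.5344 0.1972 0.1012] [ 0.0005  0.0018 -0.0151]
0.0 [0.5346 0.1978 0.086 ] [ 0.0002  0.0006 -0.0152]
```

```bash
python3 -m crank '[[[0.003,0.005,-0.010],[0,0,0],-1],[[0,0,-0.008],[0,0,0],-1],[[0,0,-0.005],[0,0,0],-1],[[0,0,-0.003],[0,0,0],-1],[[0,0,0],[0,0,0],-1]]'
python3 -m crank '[[[0.0016,0.0058,-0.0046],[0,0,0],-1],[[0.0016,0.0058,-0.0046],[0,0,0],-1],[[0.0015,0.0055,-0.005],[0,0,0],-1],[[0.0015,0.0055,-0.005],[0,0,0],-1],[[0,0,0],[0,0,0],-1]]'
```

```text
t: 7.2
tcp_pos: [0.5146, 0.1212, 0.2436]
tcp_rot: [-180.0, -0.0, 74.5]
wrist_force: [0.4, -1.0, 0.1]
width: 0.0005
t: 7.7
tcp_pos: [0.5214, 0.1454, 0.224]
tcp_rot: [180.0, -0.1, 74.6]
wrist_force: [-0.3, 0.3, 0.8]
width: 0.0002
```

```bash
python3 -m crank '[[[0.001,0.004,-0.0065],[0,0,0],-1],[[0.001,0.004,-0.0060],[0,0,0],-1],[[0.0012,0.0046,-0.006],[0,0,0],-1],[[0.0012,0.0046,-0.006],[0,0,0],-1],[[0,0,0],[0,0,0],-1]]'
python3 - <<'E'
from h import *
im,d=bot.snapshot("side");cv2.imwrite("pics/s2.png",cv2.resize(im[120:340,170:380],None,fx=2.7,fy=2.7))
E
```

```text
t: 8.2
tcp_pos: [0.5267, 0.1654, 0.2011]
tcp_rot: [179.8, -0.4, 74.7]
wrist_force: [-0.1, 2.9, 5.2]
width: 0.0001
```

View pics/s2.png

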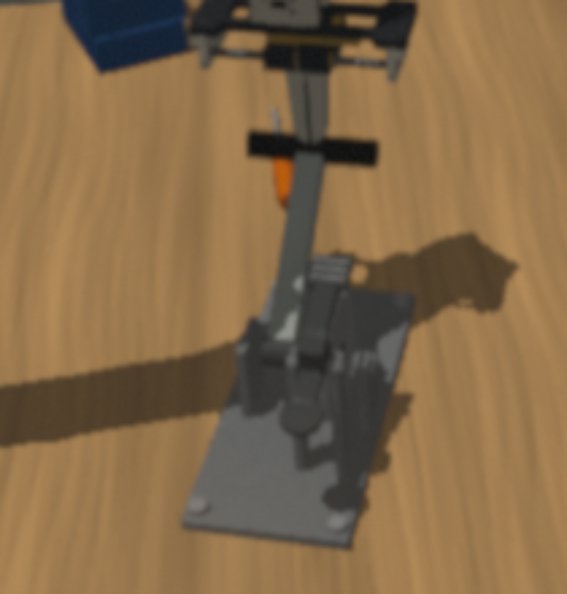

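The side crop shows the fingertips resting on the black bar at about (310,145), and the bar is coming down. I'll continue along the arc.

```bash
python3 -m crank '[[[0.0005,0.0029,-0.0068],[0,0,0],-1],[[0.0005,0.0029,-0.0068],[0,0,0],-1],[[0.0006,0.0029,-0.0068],[0,0,0],-1],[[0.0006,0.0029,-0.0068],[0,0,0],-1],[[0,0,0],[0,0,0],-1]]'
python3 -m crank '[[[0.0008,0.003,-0.0068],[0,0,0],-1],[[0.0008,0.003,-0.0068],[0,0,0],-1],[[0.0007,0.0026,-0.007],[0,0,0],-1],[[0.0007,0.0026,-0.007],[0,0,0],-1],[[0,0,0],[0,0,0],-1]]'
```

```text
t: 8.75
tcp_pos: [0.5288, 0.176, 0.1735]
tcp_rot: [179.8, -0.4, 74.6]
wrist_force: [0.9, 2.6, 4.8]
width: 0.0002
t: 9.25
tcp_pos: [0.5306, 0.1851, 0.1449]
tcp_rot: [180.0, -0.1, 74.6]
wrist_force: [-0.5, 0.8, 1.5]
width: 0.0007
```

Now at θ≈0.32 and on plan. I'll go down to the stop, slowly at the end.

```bash
python3 -m crank '[[[0.0007,0.0027,-0.0073],[0,0,0],-1],[[0.0006,0.0024,-0.0073],[0,0,0],-1],[[0.0004,0.002,-0.0074],[0,0,0],-1],[[0.0004,0.0015,-0.0074],[0,0,0],-1],[[0,0,0],[0,0,0],-1]]'
python3 -m crank '[[[0.0003,0.001,-0.0075],[0,0,0],-1],[[0.0003,0.001,-0.0075],[0,0,0],-1],[[0.0001,0.0005,-0.006],[0,0,0],-1],[[0,0,-0.003],[0,0,0],-1],[[0,0,0],[0,0,0],-1]]'
python3 -m crank '[[[0,0,-0.001],[0,0,0],-1],[[0,0,-0.001],[0,0,0],-1],[[0,0,-0.001],[0,0,0],-1],[[0,0,0],[0,0,0],-1],[[0,0,0],[0,0,0],-1]]'
```

```text
t: 9.75
tcp_pos: [0.5317, 0.1915, 0.1143]
tcp_rot: [-179.9, 0.2, 74.5]
wrist_force: [-1.2, -0.6, -0.3]
width: 0.0004
t: 10.25
tcp_pos: [0.5326, 0.194, 0.0907]
tcp_rot: [-179.9, 0.1, 74.5]
wrist_force: [0.2, 0.0, 0.3]
width: 0.0005
t: 10.75
tcp_pos: [0.5329, 0.1941, 0.0886]
tcp_rot: [-180.0, 0.1, 74.5]
wrist_force: [-0.9, -1.5, 2.6]
width: 0.0004
```

```bash
python3 -m crank '[[[0,0,-0.001],[0,0,0],-1],[[0,0,0],[0,0,0],-1],[[0,0,0],[0,0,0],-1],[[0,0,0],[0,0,0],-1],[[0,0,0],[0,0,0],-1]]'
python3 -m crank '[[[0,0,-0.001],[0,0,0],-1],[[0,0,0],[0,0,0],-1],[[0,0,0],[0,0,0],-1],[[0,0,0],[0,0,0],-1],[[0,0,0],[0,0,0],-1]]'
```

```text
t: 11.25
tcp_pos: [0.533, 0.1942, 0.0882]
tcp_rot: [-180.0, 0.1, 74.5]
wrist_force: [-2.2, -3.1, 6.2]
width: 0.0001
t: 11.75
tcp_pos: [0.5331, 0.1942, 0.088]
tcp_rot: [180.0, 0.1, 74.5]
wrist_force: [-4.0, -3.5, 11.1]
width: 0.0003
```

The arm is on its stop: the tip reads 0.088, which is exactly the bar top when level, and the force rises to 11 N. Next I lift and go over the nose pad, taking one check look before pressing.

```bash
python3 -m crank '[[[0,0,0.03],[0,0,0],-1],[[0,0,0.04],[0,0,0],-1],[[0,0,0.04],[0,0,0],-1],[[0,0,0.04],[0,0,0],-1],[[0,0,0],[0,0,0],-1]]'
python3 - <<'E'
from h import *
im,d=bot.snapshot("top");W=cloud("top",d)
print((W[262:281:3,308:334:3,2]*1000).round())
im,d=bot.snapshot("side");cv2.imwrite("pics/s3.png",cv2.resize(im[120:340,170:380],None,fx=2.7,fy=2.7))
E
python3 -m crank '[[[0,-0.037,0],[0,0,0],-1],[[0,-0.037,0],[0,0,0],-1],[[0,-0.037,0],[0,0,0],-1],[[0,-0.037,0],[0,0,0],-1],[[0,-0.037,0],[0,0,0],-1]]'
python3 -m crank '[[[0,0,-0.01],[0,0,0],-1],[[0,0,-0.01],[0,0,0],-1],[[0,0,-0.01],[0,0,0],-1],[[0,0,-0.01],[0,0,0],-1],[[0,0,0],[0,0,0],-1]]'
```

```text
t: 12.25
tcp_pos: [0.5367, 0.1975, 0.2426]
tcp_rot: [179.4, -0.5, 74.5]
wrist_force: [0.3, 0.2, 0.1]
width: -0.0001
[[ 11.  12.  10.  86. 177.  94.  89.  84.  -2.]
 [  8.  11.   7.  53. 178. 176. 177. 171.  86.]
 [117. 134.  13. 179. 178. 177. 170. 176.  69.]
 [135. 133. 129. 182. 182. 171. 175. 175. 171.]
 [ 77.  92. 112. 184. 175. 170. 174. 170. 167.]
 [ 11.  32.  50. 175. 175. 173. 172. 167. 166.]
 [ 14.  12.  10.  85.  89.  84. 172.  67.  84.]]
t: 12.85
tcp_pos: [0.5321, 0.0082, 0.2346]
tcp_rot: [-179.8, 0.1, 74.5]
wrist_force: [0.0, 0.0, -0.0]
width: 0.0004
t: 13.35
tcp_pos: [0.5319, 0.0112, 0.1947]
tcp_rot: [-179.8, 0.0, 74.7]
wrist_force: [0.4, 0.2, 0.4]
width: 0.0009
```

View pics/s3.png

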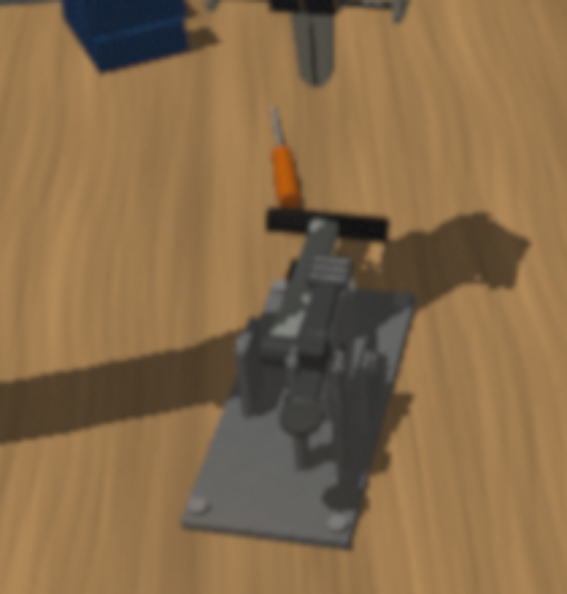

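The side crop shows the bar down at (327,224) and the nose pad still raised at (330,268), reading about 176 mm. Now I press the nose pad.

```bash
python3 -m crank '[[[0.002,-0.004,-0.008],[0,0,0],-1],[[0,0,-0.006],[0,0,0],-1],[[0,0,-0.004],[0,0,0],-1],[[0,0,-0.003],[0,0,0],-1],[[0,0,-0.003],[0,0,0],-1]]'
python3 -m crank '[[[0,0,-0.003],[0,0,0],-1],[[0,0,-0.003],[0,0,0],-1],[[0,0,-0.003],[0,0,0],-1],[[0,0,0],[0,0,0],-1],[[0,0,0],[0,0,0],-1]]'
```

```text
t: 13.85
tcp_pos: [0.5356, 0.0064, 0.173]
tcp_rot: [179.9, -0.1, 74.5]
wrist_force: [0.7, 0.3, 1.8]
width: 0.0004
t: 14.35
tcp_pos: [0.5347, 0.0053, 0.1634]
tcp_rot: [-179.9, 0.1, 74.5]
wrist_force: [-1.3, -0.2, -0.4]
width: 0.0002
```

```bash
python3 -m crank '[[[0,0,-0.001],[0,0,0],-1],[[0,0,-0.001],[0,0,0],-1],[[0,0,-0.001],[0,0,0],-1],[[0,0,0],[0,0,0],-1],[[0,0,0],[0,0,0],-1]]'
python3 -m crank '[[[0,0,-0.001],[0,0,0],-1],[[0,0,0],[0,0,0],-1],[[0,0,0],[0,0,0],-1],[[0,0,0],[0,0,0],-1],[[0,0,0],[0,0,0],-1]]'
```

```text
t: 14.85
tcp_pos: [0.5352, 0.0057, 0.1606]
tcp_rot: [-180.0, 0.0, 74.5]
wrist_force: [-0.1, 0.5, 0.8]
width: 0.0007
t: 15.35
tcp_pos: [0.5353, 0.0058, 0.1603]
tcp_rot: [180.0, 0.0, 74.5]
wrist_force: [-1.1, 0.5, 5.5]
width: 0.0002
```

```bash
python3 -m crank '[[[0,0,-0.001],[0,0,0],-1],[[0,0,0],[0,0,0],-1],[[0,0,0],[0,0,0],-1],[[0,0,0],[0,0,0],-1],[[0,0,0],[0,0,0],-1]]'
python3 -m crank '[[[0,0,0.02],[0,0,0],-1],[[0,0,0.04],[0,0,0],-1],[[0,0,0.04],[0,0,0],-1],[[-0.03,-0.04,0],[0,0,0],-1],[[-0.03,-0.04,0],[0,0,0],-1]]'
python3 -m crank '[[[-0.03,-0.04,0],[0,0,0],-1],[[-0.03,-0.04,0],[0,0,0],-1],[[-0.02,-0.04,0],[0,0,0],-1],[[0,-0.04,0],[0,0,0],-1],[[0,0,0],[0,0,0],-1]]'
python3 - <<'E'
from h import *
im,d=bot.snapshot("top");W=cloud("top",d)
print((W[262:281:3,308:340:3,2]*1000).round())
z=W[...,2]
for n in("bar",):
    m=np.zeros(z.shape,bool);m[230:330,200:262]=1;m&=(z>.06);print(n,W[m].mean(0),np.percentile(z[m],95))
im2,d=bot.snapshot("side");cv2.imwrite("pics/f.png",np.hstack([cv2.resize(im[225:345,225:395],(400,300)),cv2.resize(im2[120:340,170:380],(400,300))]))
# bystanders before/after
a=np.load("pics/top0.npz")["im"]
h=lambda x:cv2.cvtColor(x,cv2.COLOR_BGR2HSV)
for n,(v0,v1,u0,u1) in dict(bin=(270,345,460,530),driver=(270,315,100,205),channel=(150,210,320,400)).items():
    print(n,cv2.absdiff(a,im)[v0:v1,u0:u1].mean())
E
```

```text
t: 15.85
tcp_pos: [0.5354, 0.0058, 0.1602]
tcp_rot: [179.9, 0.0, 74.5]
wrist_force: [-2.8, -0.7, 10.8]
width: 0.0005
t: 16.35
tcp_pos: [0.4757, -0.0743, 0.2596]
tcp_rot: [179.8, -0.0, 74.7]
wrist_force: [0.3, -1.5, -0.4]
width: 0.0006
t: 16.85
tcp_pos: [0.3932, -0.2408, 0.2582]
tcp_rot: [180.0, 0.2, 73.8]
wrist_force: [-0.5, -0.3, 0.5]
width: 0.0008
[[  9.  10.  12.  91.  90.  91.  89.  83.  -5.  -4.   0.]
 [ 11.  11. 155. 158. 159. 160. 159.  91.  88.  90.  -3.]
 [119. 134. 160. 157. 163. 163. 158.  55.  71.  87.  10.]
 [134. 133. 158. 158. 159. 156. 158. 156. 155. 161.   6.]
 [ 74.  97. 158. 157. 159. 160. 158. 154. 159. 159. 159.]
 [ 14.  31. 155. 159. 157. 159. 150. 159. 156. 157. 162.]
 [ 15.  14.   8.  85.  89. 154.  84.  74.  91. 105. 156.]]
bar [0.5275695  0.18507019 0.11074156] 0.08953276094640669
bin 32.377650793650794
driver 6.63336860670194
channel 6.8597222222222225
```

View pics/f.png

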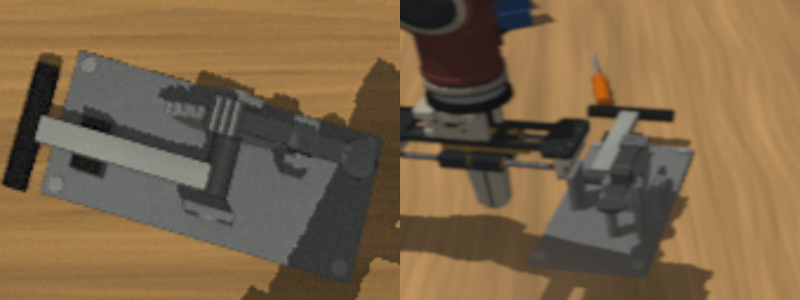

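The arm is down, with the bar top at about 89 mm, and the nose pad is at about 159 mm, so the pawl is locked. The robot is clear. I think the bin's picture difference comes from the robot and its shadow passing over it.

```bash
python3 -c "
from rig import bot
s=bot.read_state();print(s['t'],s['wrist_force'],max(map(abs,s['qvel'])));print(bot.job_done())"
```

```text
16.95 [-0.20668148  0.95496757 -0.80571446] 2.477772653158451
the job is handed in; nothing more can be done
None
```

The panel rest is folded down and locked, and I handed the job in at about 17 s of the 61 s allowed; no verdict was reported.

With the fingers shut, I did the three steps in order:
1. **Freeing the pawl:** I pressed the tail pad to its hard stop at about 26 N. The nose pad rose to about 176 mm while the arm was still up.
2. **Lowering the arm:** I pushed the bar down along its arc. The fingertip ended at 88 mm, the bar-top height when level, pressing with 11 N.
3. **Locking the pawl:** I pressed the nose pad down to 160 mm, with about 11 N at the stop.

Last checks after backing away:
- **Rest:** the nose pad read about 159 mm (160 when locked) and the bar top about 89 mm.
- **Robot:** the wrist force was about 1 N or less and the gripper was clear. One joint was still moving at about 2.5 degrees/s when I handed in.
- **Driver and channel:** before/after pictures matched, apart from small differences.
- **Bin:** the comparison did not settle it. The picture differed clearly there, probably because the robot and its shadow were over it. The fingertips were about 0.22 m up when they went past and I felt no contact, but I did not measure its position again.

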